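# Switch the lamp off and take the lens off the tilt stage

## Task

Switch the lamp off first: on the white driver box, pull the one switch with the wide flat paddle fully over to the other side, towards the robot, without moving the other switches. Then lift the glass lens mount with the grip block on top off the sloping stage, gripping it gently with no more than 40 N (20 N is plenty), and set it down softly, upright, in the middle of the empty half of the grey tray, lowering it all the way before letting go. Leave the spare mount in the other half where it stands.

Things in the scene. Friction and masses are not known exactly. Their poses are not given: they have to be found in the camera images.
- driver: White box 130 x 180 x 45 mm (its x, y, z), fixed. Origin under its centre on the table, z up, its -x side faces the robot within 20 degrees. A row of four switches stands on its top, along its y axis, 40 mm apart and in any order; they reach up to 125 mm above the table.
- lamp (a joint): Angle (rad) of the lamp switch, a lever 64 mm long with a flat black paddle at its end (26 mm wide along the row, 8 mm thick, 32 mm long). About 1.0 at the start: leaning 0.5 rad from vertical to the driver's +x side. 0: leaning 0.5 rad to the driver's -x side, at its stop (off). Hinged about the driver's y axis, stays where left, takes 2 to 4 N at the paddle.
- lamp_hinge (a point): Hinge of the lamp switch: fixed point 61 mm above the table, on the top of its grey switch block, axes as those of the driver. The paddle spans 32 to 64 mm from it along the lever.
- lamp_tip (a point): End of the lamp lever, 64 mm from the hinge, in the middle of the paddle's width.
- fan_tip (a point): Plain switch of the same row as the lamp switch: a slim round 13 mm handle on a thin stem. This is the point 64 mm up the lever from its hinge, at its free end. It stays where it is left and must not be moved.
- stirrer_tip (a point): Plain switch of the same row as the lamp switch: a slim round 13 mm handle on a thin stem. This is the point 64 mm up the lever from its hinge, at its free end. It stays where it is left and must not be moved.
- aux_tip (a point): Plain switch of the same row as the lamp switch: a slim round 13 mm handle on a thin stem. This is the point 64 mm up the lever from its hinge, at its free end. It stays where it is left and must not be moved.
- stage: Fixed tilt stage: steel base 150 x 110 mm with an aluminium deck 120 x 100 mm that slopes 30 degrees, rising to its +x side (away from the robot), with a 10 mm lip along its low edge. Origin under the base's centre on the table.
- lens_mid (a point): Centre, half-way up, of the loose lens mount (0.3 kg, 116 mm tall) that starts on the sloping deck. z: up along the mount, at first leaning 30 degrees to the stage's -x side; x: axis of the glass. Foot 56 x 64 x 14 mm (x, y, z), underside 58 mm below this point; above it a black ring of 72 mm diameter, 14 mm thick along x, holding the glass. Setting it down harder than 40 N harms it.
- lens_grip (a point): Centre of the metal grip block on top of the lens mount, 43 mm above point lens_mid along the mount's z, same axes. The block is 14 mm thick along x and 36 mm wide along y, and rises from the ring to 15 mm above this point. Grip it across the 14 mm; a grip of more than 40 N strains the glass.
- tray_free (a point): Centre of the lined floor, 5 mm above the table, of the empty half of the fixed grey tray, axes as the tray. This half measures 102 x 116 mm inside (x, y); walls and the divider are 28 mm high above the table. The other half, with the spare, lies to its +x side.
- spare: Spare lens mount without a grip block, 74 mm tall, foot 56 x 64 mm, loose, standing in the other half of the tray, about 108 mm from the empty half's centre. Origin under its foot's centre.
Not all that is in view belongs to the job. Leave any blue or purple look-alike of the part that bears lens_mid alone.

How it is judged (in metres and radians):
On the way, in this order (a step that is already met when the one before it is completed fails the run):
1. the lamp is switched off while the lens still stands on the stage (value of joint lamp below 0.15 rad and distance of lens_mid from where it was at the start of the episode below 0.02 m), for 0.1 s.
2. the lens mount is lifted clear of the stage (distance of lens_mid from where it was at the start of the episode above 0.05 m and contact force between lens and stage below 0.05 N and contact force between the fingers and lens above 0.5 N), for 0.1 s.
3. the lens mount stands upright in the empty half of the tray (x of lens_mid in the frame of tray_free between -0.022 and 0.022 m and y of lens_mid in the frame of tray_free between -0.026 and 0.026 m and z of lens_mid in the frame of tray_free between 0.054 and 0.062 m and angle between lens_mid's own z axis and vertical below 0.08 rad), for 0.2 s.
At the end, for the whole second after the job is handed in: The lamp switch is within 0.15 rad of its off stop; the lens mount stands upright (within 0.08 rad) and at rest on the floor of the tray's empty half, its centre within 22 mm (tray x) and 26 mm (tray y) of the half's centre; the gripper has let go (all of step 3 and value of joint lamp below 0.15 rad and linear speed of lens below 0.02 m/s); the robot touches nothing.
It fails at once if the lens mount is dropped: let go in the air more than 6 mm above the tray floor, or tipped over (leaning more than 1 rad) (angle between lens_mid's own z axis and vertical above 1 rad or (distance of lens_mid from where it was at the start of the episode above 0.03 m and contact force between lens and anything else below 0.01 N and z of lens_mid in the frame of tray_free above 0.064 m)).
It fails at once if the lens mount is gripped too hard: over 95 N summed over both fingers, a grip of some 45 N (contact force between the fingers and lens above 95 N).
It fails at once if the lens mount is set down hard or knocked against the tray (over 40 N) (contact force between lens and tray above 40 N).
It fails at once if another switch is moved by more than 10 mm at its end (distance of any of fan_tip, stirrer_tip, aux_tip from where it was at the start of the episode above 0.01 m).
It fails at once if the spare mount is moved by more than 15 mm (distance of spare from where it was at the start of the episode above 0.015 m).
It also fails if it takes over 64 s, if anything falls off the work surface, if the arm or the gripper's body presses on something with over 40 N, if the wrist force passes 120 N, or if a joint passes its speed limit or range.

## Robot

A 6-joint arm with a two-finger parallel gripper is mounted at the origin on the work surface. World frame = base frame: x ahead of the robot, y to its left, z up, the work surface at z = 0. Lengths are in mm, angles in rad, forces in N, time in s.
With the tool pointing down it reaches from about 350 to 775 mm from the base axis. Payload 7.3 kg.
Tool frame: the origin (TCP) lies between the finger pads; the fingertips stand 8 mm ahead of it and the grasp point (between the pads) lies 11 mm behind it; y points along the fingers, z is the direction in which the jaws open and shut, and the axes are right-handed (so a half turn about y gives the same grasp; the last joint's range is limited). The gripper opens to 92 mm and grips with 3 to 60 N. Pads are 19 mm wide; open, the fingers measure 130 mm over their backs; the gripper's body (75 mm by 190 mm) begins 47 mm behind the grasp point.
Start: joints at [0.989, 0.342, 1.524, -0, 1.275, -0.146], TCP at [221.609, 475.955, 234.741] pointing down, gripper open.
Joint ranges: [-2.53, 2.53], [-0.77, 2.02], [0.04, 2.7], [-1, 4.14], [0.28, 2.66], [-3.11, 3.11]. Speed limits (rad/s): [2.57, 2.57, 3.14, 3.14, 3.14, 3.14].

## Interface

Orientations are given as [roll, pitch, yaw] about the fixed x, y, z axes, in that order (R = Rz(yaw) Ry(pitch) Rx(roll)).
In Python, from plant import bot, vision, job gives the robot as it stands. The module is installed in compiled form; this text tells all that it offers.
- The arm moves only by the tool arm_command, never from a script. Its argument "deltas" is a list of rows, each a list of 4 numbers: the shift along the tool's x, y, z in m, then the turn about the tool's y in degrees. In form: [[x, y, z, twist], ...]. A call has 1 to 5 rows; each row shifts and turns the commanded pose from where the row before left it, along the tool's axes as they then stand; what a row does not reach is not made up. A row lasts 1/10 s, in which the tool goes at most 50 mm and 8.59 degrees, less where a joint would pass 70% of its speed; a pose out of reach is approached as far as the arm can. A call is refused whole if a number of a shift passes 0.05 or a number of a turn 8.59, either way. A call with a gripper value outside its range is refused whole. "claw" is the closure in counts, from 0 (fully open) to 255 (shut), set as the call begins (left out, the last holds). The fingers move at their own pace and stop on an object; the grip force is fixed at half the most. Time passes only in rows, so rows that do not move let the fingers close. It gives the time, the measured TCP pose, the force and the opening at its end, in the units of the state.
- bot.get_obs(): the state, without advancing time (a new reading comes with each control period).
- vision.capture(name): name is "scene" or "top"; returns a dict with "img" (384x512x3 uint8, red, green, blue), "camera_matrix" (3x3 intrinsics, pixels), "world_to_cam" (4x4, takes a point from world to camera coordinates). Camera axes: x right, y down, z forward; pixel columns grow to the right and rows downward; lengths in mm; the calibration is good to about 2 mm. A picture is of the moment at which its call begins. There is no depth.
- job.close_job(): hands the job in, once; it reports no verdict.
Trained networks look in a picture, given as the dict that the camera call returned (one of the last four; its "shot" number tells which), for a name from the list of things; names that differ only in an ending like _2 or _b are one class to them, and where a whole thing is asked for, a point or a joint stands for the part that bears it (a point fixed in the world has none). Each returns a list of dicts, best first, with "confidence" (0 to 1); they miss things now and then, are a little off and sometimes report something else, mostly with a low value. They report only what shows in the picture. A call takes as long as a camera call. They do not tell look-alikes from the thing itself.
- vision.find_in(picture, name): "xyz" ([x, y, z] in mm, in the coordinates of the camera as it stood for that picture, good to about 4 mm: the middle of the surface that is visible of it).
- vision.regions_of(picture, name): "mask" (384x512 bool, what is visible of it).
The state is a dict: "time": time; "joint_positions": joint angles; "dq": joint speeds; "tau": joint torques, N m; "tool_pos": TCP position; "tcp_rot": TCP orientation; "contact_force": force on the tool from outside, world axes, zero at the start; "moment": the same for the moment, N m; "grip_width": finger opening in mm.
Only numpy, scipy, OpenCV 4.12 (cv2) and the standard library are available. Lean on these libraries where they do the work, as an engineer would, in place of code of your own. Each camera call takes 0.05 s, during which the arm holds its last target. There are 200 camera calls.

## Working session

There is one attempt and no reset: what is moved stays moved. The work goes in short steps, Python scripts to look and compute and a tool call to move; the robot and the scene stay as the last step left them, time stands still between calls to the robot, and variables do not carry over. Pictures are saved under pics/ and viewed, about 8 in all and at most 12, crops included, and the job is handed in when it is done.

Besides the shell and the picture viewer there is one more tool, called after "Request:" as name(argument=value, ...) on one line, values as JSON. arm_command: Moves the arm, as the interface text tells. Its arguments: {"type":"object","properties":{"deltas":{"type":"array","items":{"type":"array","items":{"type":"number"}}},"claw":{"type":"number"}},"required":["deltas"]}

```bash
mkdir -p pics
cat > h.py <<'E'
import numpy as np, cv2
from plant import bot, vision, job
def proj(p,P):
    P=np.asarray(P,float).reshape(-1,3);c=p["world_to_cam"];q=P@c[:3,:3].T+c[:3,3];u=q@p["camera_matrix"].T
    return u[:,:2]/u[:,2:]
def world(p,x):
    c=p["world_to_cam"];return c[:3,:3].T@(np.array(x)-c[:3,3])
def ray(p,uv,z):
    c=p["world_to_cam"];o=-c[:3,:3].T@c[:3,3];d=c[:3,:3].T@np.linalg.inv(p["camera_matrix"])@np.array([uv[0],uv[1],1.])
    return o+d*(z-o[2])/d[2]
def save(p,f,box=None,s=1.5):
    im=p["img"]
    if box: im=im[box[1]:box[3],box[0]:box[2]]
    cv2.imwrite(f,cv2.resize(im[...,::-1],None,fx=s,fy=s,interpolation=cv2.INTER_CUBIC))
E
python3 - <<'E'
from h import *
np.set_printoptions(precision=3,suppress=True)
o=bot.get_obs();print(o)
for n in("scene","top"):
    p=vision.capture(n);save(p,f"pics/{n}1.png")
    c=p["world_to_cam"];print(n,-c[:3,:3].T@c[:3,3])
    for k in("driver","lamp","lamp_tip","lamp_hinge","fan_tip","stage","lens_mid","lens_grip","tray_free","spare"):
        try:
            for d in vision.find_in(p,k): 
                w=world(p,d["xyz"]);print(k,round(d["confidence"],2),w.round(0),proj(p,w).round(0))
        except Exception as e: print(k,e)
E
```

```text
{'time': 0.0, 'joint_positions': array([ 0.989,  0.343,  1.525, -0.   ,  1.275, -0.146]), 'dq': array([ 0.   , -0.   , -0.002, -0.001,  0.001, -0.   ]), 'tau': array([ -0.   , -43.126, -24.422,   0.072,   0.056,  -0.   ]), 'tool_pos': array([221.383, 475.593, 234.038]), 'tcp_rot': array([-1.572,  0.   , -0.436]), 'contact_force': array([ 0.245,  0.748, -0.648]), 'moment': array([-0.047, -0.029,  0.008]), 'grip_width': 91.57388215355357}
scene [1004.966 -351.527 1068.801]
driver 0.85 [ 607. -343.   42.] [[173. 282.]]
lamp 0.59 [ 596. -395.  115.] [[147. 280.]]
lamp_tip 0.57 [ 598. -395.  118.] [[147. 281.]]
lamp_hinge 0.52 [ 584. -394.   63.] [[150. 283.]]
lamp_hinge 0.4 [641.  -9.  91.] [[286. 222.]]
fan_tip 0.55 [ 554. -312.  106.] [[170. 251.]]
fan_tip 0.48 [632. 314.  21.] [[367. 179.]]
stage 0.67 [719. -19.  34.] [[298. 254.]]
lens_mid 0.85 [639. -12.  91.] [[285. 222.]]
lens_mid 0.74 [553. 159.  25.] [[312. 183.]]
lens_mid 0.66 [737. 165.  26.] [[353. 227.]]
lens_mid 0.6 [ 295. -221.   26.] [[163. 180.]]
lens_grip 0.94 [557. 164.  24.] [[314. 184.]]
lens_grip 0.85 [ 292. -215.  
[... 268 characters left out ...]
 1164.897]
driver 0.62 [ 549. -320.   44.] [[343. 195.]]
lamp_tip 0.59 [ 582. -389.  109.] [[370. 181.]]
lamp_hinge 0.54 [ 573. -387.   66.] [[365. 186.]]
stage 0.69 [690.  10.  56.] [[240. 150.]]
lens_mid 0.89 [ 291. -210.   30.] [[310. 276.]]
lens_mid 0.78 [352. 329.  22.] [[139. 256.]]
lens_mid 0.69 [548. 163.  24.] [[193. 195.]]
lens_mid 0.66 [730. 171.  22.] [[192. 141.]]
lens_grip 0.77 [733. 174.  29.] [[191. 140.]]
lens_grip 0.67 [ 288. -207.   26.] [[308. 277.]]
lens_grip 0.61 [553. 162.  25.] [[193. 193.]]
lens_grip 0.59 [350. 338.  26.] [[136. 257.]]
lens_grip 0.56 [640.  -8.  85.] [[246. 163.]]
tray_free 0.68 [560. 344.   6.] [[139. 192.]]
spare 0.64 [620. 321.  16.] [[146. 174.]]
```

View pics/scene1.png

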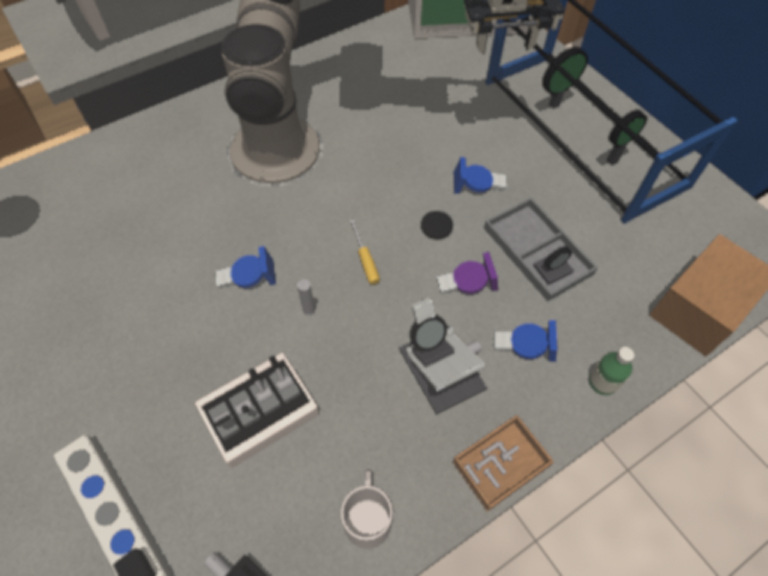

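View pics/top1.png

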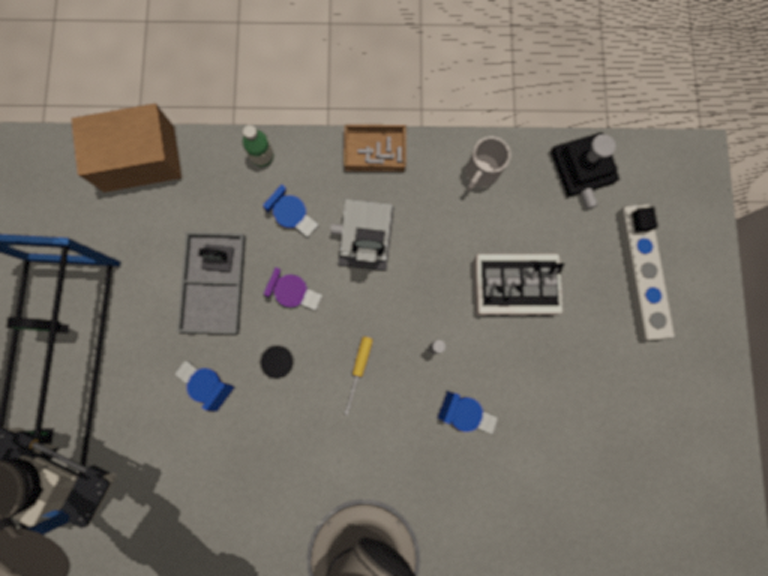

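The real lens mount is the grey/black one on the stage: scene (285,222), top (246,163). Its look-alikes, by scene pixel, are blue at (165,179), (318,119) and (353,227), and purple at (314,184). Next I'll crop closely on the driver, stage and tray.

Run:
```python
from h import *
def crop(p,b):return cv2.resize(p["img"][b[1]:b[3],b[0]:b[2],::-1],(400,300),interpolation=cv2.INTER_CUBIC)
p=vision.capture("scene");q=vision.capture("top")
A=[crop(p,(120,225,220,300)+()),crop(q,(305,155,385,215)),crop(p,(250,180,350,255)),crop(q,(205,125,285,185))]
A=[crop(p,(120,232,220,307)),A[1],crop(p,(250,195,350,270)),A[3]]
cv2.imwrite("pics/c.png",np.vstack([np.hstack(A[:2]),np.hstack(A[2:])]))
np.savez("shots.npz",s=p["img"],t=q["img"])
import pickle;pickle.dump((dict(p),dict(q)),open("shots.pkl","wb"))
```

```text
(no output)
```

View pics/c.png

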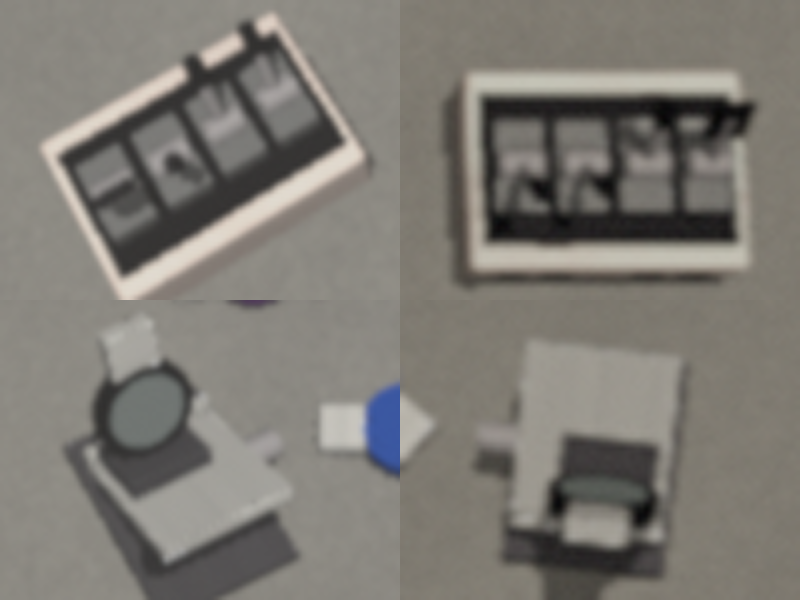

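Lamp paddle: the wide flat switch at the −y end of the row, leftmost in the scene crop and rightmost in the top crop at (730,115), leaning +x. Next I fit box silhouettes to the driver, lens and tray.

```bash
cat > fit.py <<'E'
from h import *
from scipy.optimize import minimize
np.set_printoptions(precision=3,suppress=True)
S=8
def box(cx,cy,cz,a,b,c):
    return np.array([[cx+i*a/2,cy+j*b/2,cz+k*c/2] for i in(-1,1) for j in(-1,1) for k in(-1,1)])
def rz(a):
    c,s=np.cos(a),np.sin(a);return np.array([[c,-s,0],[s,c,0],[0,0,1.]])
def ry(a):
    c,s=np.cos(a),np.sin(a);return np.array([[c,0,s],[0,1,0],[-s,0,c]])
def render(p,parts):
    m=np.zeros((384*4,512*4),np.uint8)
    for P in parts:
        h=cv2.convexHull(((proj(p,P)*4+2)*16).astype(np.int32).reshape(-1,1,2));cv2.fillConvexPoly(m,h,1,shift=4)
    return m>0
def fit(views,model,x0,step):
    ms=[np.kron(m,np.ones((4,4)))>0 for _,m in views]
    def cost(x):
        r=0
        for (p,_),m in zip(views,ms):
            g=render(p,model(x));r+=1-(g&m).sum()/(g|m).sum()
        return r
    x0=np.array(x0,float)
    for k in(1,.4): 
        sim=np.vstack([x0]+[x0+np.eye(len(x0))[i]*step[i]*k for i in range(len(x0))])
        R=minimize(cost,x0,method="Nelder-Mead",options=dict(initial_simplex=sim,xatol=.02,fatol=1e-4,maxfev=250));x0=R.x
    return x0,R.fun
def pick(p,name,w):
    u=proj(p,w)[0];b=None
    for d in vision.regions_of(p,name):
        ys,xs=np.nonzero(d["mask"]);e=np.hypot(xs.mean()-u[0],ys.mean()-u[1])
        if b is None or e<b[0]: b=(e,d["mask"],len(xs),d["confidence"])
    if b: print(name,p["shot"],"off",round(b[0],1),"n",b[2],round(b[3],2)); 
    return b[1] if b else None
t=np.linspace(0,2*np.pi,24)
def lens(x,tilt=-np.pi/6):
    ring=np.vstack([np.c_[np.full(24,s*7),36*np.cos(t),36*np.sin(t)] for s in(-1,1)])
    ring[:,2]+=-8  # ring bottom at foot top (-44)
    R=rz(x[3])@ry(tilt)
    return [P@R.T+np.array(x[:3]) for P in(box(0,0,-51,56,64,14),ring,box(0,0,42,14,36,32))]
E
cat > m1.py <<'E'
from fit import *
p=vision.capture("scene");q=vision.capture("top")
V=(p,q)
def go(name,w,model,x0,step,close=False):
    v=[]
    for c in V:
        m=pick(c,name,w)
        if m is not None:
            if close: m=cv2.morphologyEx(m.astype(np.uint8),cv2.MORPH_CLOSE,np.ones((9,9)))>0
            v.append((c,m))
    for vv in ([v] + ([[a] for a in v] if len(v)>1 and name!="lens_mid" else [])):
        x,f=fit(vv,model,x0,step);print(name,len(vv),x,"cost",f/len(vv))
drv=lambda x:[box(0,0,22.5,130,180,45)@rz(x[2]).T+[x[0],x[1],0]]
go("driver",[580,-335,40],drv,[580,-335,0.],[15,15,.1],True)
go("lens_mid",[640,-12,91],lens,[640,-12,95,0.],[10,10,8,.15])
tr=lambda x:[box(0,0,14,x[3],x[4],28)@rz(x[2]).T+[x[0],x[1],0]]
go("tray_free",[600,335,10],tr,[600,335,0,222,128],[10,10,.15,8,8],True)
for c in V:
  for d in vision.find_in(c,"spare")[:2]+vision.find_in(c,"tray_free")[:2]: print(world(c,d["xyz"]),d["confidence"])
E
python3 m1.py
```

```text
driver 5 off 4.3 n 1947 0.83
driver 6 off 7.0 n 1367 0.96
driver 2 [ 570.155 -331.585    0.011] cost 0.4239906560407205
driver 1 [ 568.656 -333.199    0.02 ] cost 0.423143531881396
driver 1 [ 569.927 -329.992    0.013] cost 0.4153949440958504
lens_mid 5 off 0.6 n 827 0.83
lens_mid 6 off 1.6 n 434 0.92
lens_mid 2 [631.137  -5.899  92.246  -0.088] cost 0.089640798968189
tray_free 5 off 11.3 n 2113 0.79
tray_free 6 off 12.5 n 2310 0.73
tray_free 2 [569.85  334.587  -0.025 215.727 123.486] cost 0.1716633929810103
tray_free 1 [569.699 333.229  -0.039 216.316 122.913] cost 0.17675098208297402
tray_free 1 [570.571 335.952  -0.022 215.526 124.296] cost 0.15698665636152853
[633.056 316.303  18.382] 0.59
[555.221 340.04    6.688] 0.66
[622.918 324.004  16.05 ] 0.88
[556.634 343.599   4.43 ] 0.8
[ 586.28  -387.618  107.834] 0.46
```

```bash
sed -i 's/if close: m=.*/if close:\n                h=cv2.convexHull(cv2.findNonZero(cv2.morphologyEx(m.astype(np.uint8),cv2.MORPH_OPEN,np.ones((2,2)))));m=cv2.fillConvexPoly(np.zeros((384,512),np.uint8),h,1)>0/; s/^go("lens.*//; /^for c in V/,$d' m1.py
cat >> m1.py <<'E'
def draw(c,parts,bx,s):
    im=cv2.resize(c["img"][bx[1]:bx[3],bx[0]:bx[2],::-1],None,fx=s,fy=s,interpolation=cv2.INTER_CUBIC)
    for P in parts:
        h=cv2.convexHull(((proj(c,P)+.5-bx[:2])*s).astype(np.int32).reshape(-1,1,2));cv2.polylines(im,[h],True,(0,0,255),1)
    return cv2.resize(im,(400,300))
L=lens([631.1,-5.9,92.2,-.088])
D=RES["driver"];T=RES["tray_free"]
def half(x): # hinge tops
    return [box(0,j,45,130,1,1)@rz(x[2]).T+[x[0],x[1],0] for j in(-60,-20,20,60)]
I=[draw(p,drv(D)+half(D)+L,(130,215,310,350)[:2]+(130+200,215+150)if 0 else (120,190,320,340),4),
 draw(q,drv(D)+half(D),(305,155,385,215),5),draw(p,tr(T),(300,120,420,210),4),draw(q,tr(T)+L,(110,130,270,250),4)]
cv2.imwrite("pics/o.png",np.vstack([np.hstack(I[:2]),np.hstack(I[2:])]))
E
sed -i 's/^V=(p,q)/V=(p,q);RES={}/; s/x,f=fit(vv,model,x0,step)/x,f=fit(vv,model,x0,step);RES.setdefault(name,x)/' m1.py
python3 m1.py
```

```text
driver 7 off 4.0 n 2063 0.81
driver 1 [ 573.585 -332.799    0.004] cost 0.04004169200034746
tray_free 8 off 11.9 n 2271 0.56
tray_free 1 [568.215 332.975  -0.016 215.934 125.195] cost 0.02682345534670383
```

View pics/o.png

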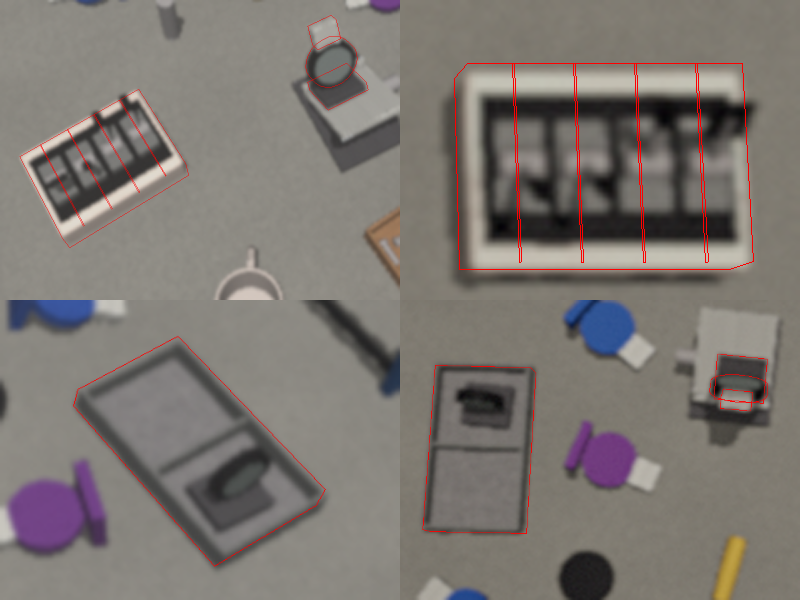

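Silhouettes fit. The estimates are:
- **Driver:** about (571,−332), yaw ≈ 0, so the lamp hinge is near (572,−392).
- **Lens mid:** (631,−6,92), tilted 30°.
- **Tray free centre:** about (515,334).

I lift clear first and turn the tool to yaw −90°.

Request:
arm_command(deltas=[[0,-0.04,0,0],[0,-0.04,0,0],[0,-0.04,0,0],[0,0,0,8],[0,0,0,8]], claw=255)

```text
time: 2.6
tool_pos: [221.8, 476.3, 356.3]
tcp_rot: [-1.568, 0.0, -0.721]
contact_force: [-0.5, 0.2, -0.5]
grip_width: 56.6
```

Request:
arm_command(deltas=[[0,0,0,8],[0,0,0,8],[0,0,0,8],[0,0,0,8],[0,0,0,8]])

```text
time: 3.1
tool_pos: [221.6, 475.9, 354.7]
tcp_rot: [-1.571, 0.0, -1.419]
contact_force: [0.7, -0.0, 0.4]
grip_width: 16.2
```

Request:
arm_command(deltas=[[0,0,0,8],[0,0,0,1],[0,0,0,0]])

```text
time: 3.4
tool_pos: [221.6, 475.9, 354.7]
tcp_rot: [-1.571, -0.0, -1.567]
contact_force: [0.1, -0.7, -0.3]
grip_width: 0.4
```

Request:
arm_command(deltas=[[0.043,0,0.021,0],[0.043,0,0.021,0],[0.043,0,0.021,0],[0.043,0,0.021,0],[0.043,0,0.021,0]])

```text
time: 3.9
tool_pos: [327.1, 259.3, 354.9]
tcp_rot: [-1.57, 0.0, -1.566]
contact_force: [-0.0, -0.2, -0.2]
grip_width: 0.7
```

Request:
arm_command(deltas=[[0.043,0,0.021,0],[0.043,0,0.021,0],[0.043,0,0.021,0],[0.043,0,0.021,0],[0.043,0,0.021,0]])

```text
time: 4.4
tool_pos: [432.3, 44.1, 355.0]
tcp_rot: [-1.57, 0.0, -1.567]
contact_force: [0.3, 0.3, 0.1]
grip_width: 0.4
```

Request:
arm_command(deltas=[[0.043,0,0.021,0],[0.043,0,0.021,0],[0.043,0,0.021,0],[0.043,0,0.021,0],[0.043,0,0.021,0]])

```text
time: 4.9
tool_pos: [537.5, -170.9, 354.7]
tcp_rot: [-1.57, 0.0, -1.567]
contact_force: [1.2, 0.6, 0.4]
grip_width: 0.4
```

Request:
arm_command(deltas=[[0.043,0,0.021,0],[0.043,0,0.021,0],[0.043,0,0.021,0],[0.043,0,0.021,0],[0.03,0,0.01,0]])

```text
time: 5.4
tool_pos: [631.5, -373.5, 353.1]
tcp_rot: [-1.572, 0.001, -1.568]
contact_force: [-0.1, -0.3, -0.4]
grip_width: 0.6
```

Request:
arm_command(deltas=[[0.02,0.03,0.008,0],[0,0.045,0,0],[0,0.045,0,0],[0,0.045,0,0],[0,0.035,0,0]])

```text
time: 5.9
tool_pos: [638.1, -390.2, 151.2]
tcp_rot: [-1.573, 0.002, -1.567]
contact_force: [0.0, 0.0, 0.3]
grip_width: 0.5
```

```bash
cat > look.py <<'E'
import sys
from h import *
b=[eval(a) for a in sys.argv[2:4]]
o=bot.get_obs();print({k:np.round(o[k],2) for k in("time","tool_pos","tcp_rot","contact_force","grip_width")})
p=vision.capture("scene");q=vision.capture("top")
f=lambda c,x:cv2.resize(c["img"][x[1]:x[3],x[0]:x[2],::-1],(400,300),interpolation=cv2.INTER_CUBIC)
cv2.imwrite(f"pics/{sys.argv[1]}.png",np.hstack([f(p,b[0]),f(q,b[1])]))
E
python3 look.py a1 "(100,212,220,302)" "(305,155,401,227)"
```

```text
{'time': np.float64(5.9), 'tool_pos': array([ 638.12, -390.2 ,  151.16]), 'tcp_rot': array([-1.57,  0.  , -1.57]), 'contact_force': array([0.02, 0.04, 0.26]), 'grip_width': np.float64(0.5)}
```

View pics/a1.png

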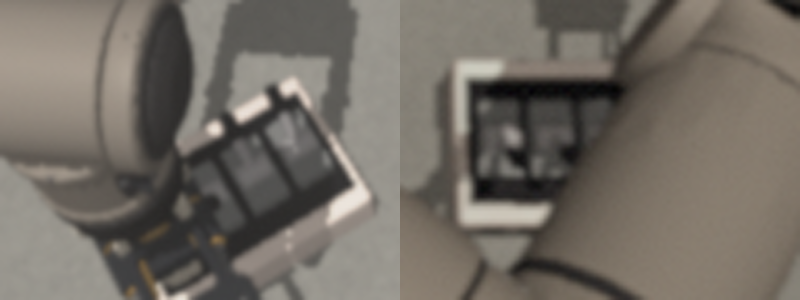

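The arm hides the lever, so I go by force and position. I descend behind the paddle, then pull towards −x.

Request:
arm_command(deltas=[[0.002,0.025,0.003,0],[0,0.022,0,0],[0,0,0,0]])

```text
time: 6.3
tool_pos: [641.5, -392.3, 106.3]
tcp_rot: [-1.574, 0.002, -1.569]
contact_force: [-0.2, 0.5, -1.0]
grip_width: 0.4
```

Request:
arm_command(deltas=[[0,0,-0.006,0],[0,0,-0.006,0],[0,0,-0.006,0],[0,0,-0.006,0]])

```text
time: 6.7
tool_pos: [617.8, -393.2, 109.2]
tcp_rot: [-1.569, -0.001, -1.57]
contact_force: [-0.6, -0.4, 0.2]
grip_width: 0.2
```

Request:
arm_command(deltas=[[0,0,-0.005,0],[0,0,-0.005,0],[0,0,-0.005,0]])

```text
time: 7.0
tool_pos: [603.2, -393.0, 108.5]
tcp_rot: [-1.569, -0.001, -1.57]
contact_force: [3.6, 0.0, 1.8]
grip_width: 0.6
```

Request:
arm_command(deltas=[[0,0,-0.006,0],[0,0.002,-0.006,0],[0,0.002,-0.006,0],[0,0,0,0]])

```text
time: 7.4
tool_pos: [583.8, -392.8, 103.0]
tcp_rot: [-1.573, 0.001, -1.571]
contact_force: [-0.9, -0.3, 1.2]
grip_width: 0.3
```

Request:
arm_command(deltas=[[0,0,-0.005,0],[0,0,-0.004,0],[0,0,0,0]])

```text
time: 7.7
tool_pos: [575.3, -392.7, 103.3]
tcp_rot: [-1.572, 0.001, -1.57]
contact_force: [0.8, 0.1, -0.6]
grip_width: -0.1
```

Request:
arm_command(deltas=[[0,0,-0.005,0],[0,0,-0.005,0]])

```text
time: 7.9
tool_pos: [566.0, -392.8, 103.7]
tcp_rot: [-1.57, -0.0, -1.57]
contact_force: [3.2, 0.5, -0.5]
grip_width: 0.6
```

Request:
arm_command(deltas=[[0,0,-0.004,0],[0,0,-0.002,0]])

```text
time: 8.1
tool_pos: [563.0, -393.0, 104.9]
tcp_rot: [-1.563, -0.002, -1.57]
contact_force: [17.6, 0.8, -1.2]
grip_width: 0.8
```

The force rose sharply to 17.6 N, so the lever is at its stop. I back off, rise and head for the lens.

Request:
arm_command(deltas=[[0,0,0.012,0],[0,-0.03,0.005,0],[0,-0.045,0,0],[0,-0.045,0,0],[0,-0.045,0,0]])

```text
time: 8.6
tool_pos: [575.9, -392.7, 270.3]
tcp_rot: [-1.573, 0.001, -1.571]
contact_force: [1.1, -0.6, -0.3]
grip_width: 0.5
```

Request:
arm_command(deltas=[[-0.048,0,0,0],[-0.048,0,0,0],[-0.048,0,0,0],[-0.048,0,0,0],[-0.048,0,0,5]], claw=0)

```text
time: 9.1
tool_pos: [575.6, -151.4, 268.7]
tcp_rot: [-1.572, -0.0, -1.659]
contact_force: [1.0, 0.8, -0.3]
grip_width: 36.0
```

```bash
python3 look.py a2 "(110,222,230,312)" "(305,155,401,227)"
```

```text
{'time': np.float64(9.1), 'tool_pos': array([ 575.62, -151.37,  268.71]), 'tcp_rot': array([-1.57, -0.  , -1.66]), 'contact_force': array([ 1.03,  0.75, -0.26]), 'grip_width': np.float64(35.99)}
```

View pics/a2.png

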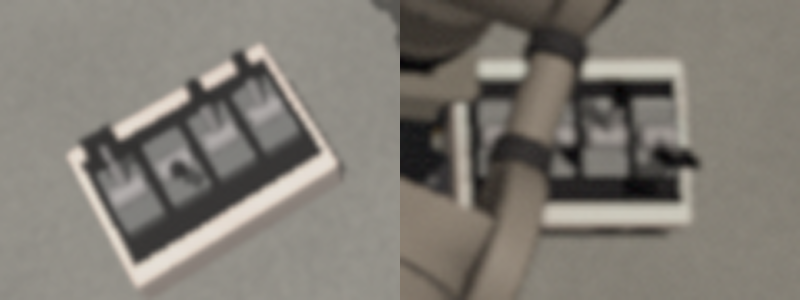

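Lamp lever now leans to the robot and its neighbours are unchanged. Next I go over the grip block, target (611,−4), tool yaw −1.659.

Request:
arm_command(deltas=[[-0.0375,0.01,0.0055,0],[-0.0375,0.01,0.0055,0],[-0.0375,0.01,0.0055,0],[-0.0375,0.01,0.0055,0],[0,0,0,0]])

```text
time: 9.7
tool_pos: [611.1, -1.8, 227.0]
tcp_rot: [-1.575, 0.001, -1.653]
contact_force: [-1.1, -1.5, 0.3]
grip_width: 83.7
```

Request:
arm_command(deltas=[[0,0.035,0,0],[0,0.035,0,0],[0,0.02,0,0],[0,0,0,0]])

```text
time: 10.1
tool_pos: [609.5, -6.5, 135.6]
tcp_rot: [-1.578, -0.0, -1.658]
contact_force: [-1.1, 0.1, 0.9]
grip_width: 91.8
```

```bash
python3 look.py a3 "(225,165,345,255)" "(200,115,296,187)"
```

```text
{'time': np.float64(10.1), 'tool_pos': array([609.54,  -6.51, 135.6 ]), 'tcp_rot': array([-1.58, -0.  , -1.66]), 'contact_force': array([-1.07,  0.1 ,  0.87]), 'grip_width': np.float64(91.77)}
```

View pics/a3.png

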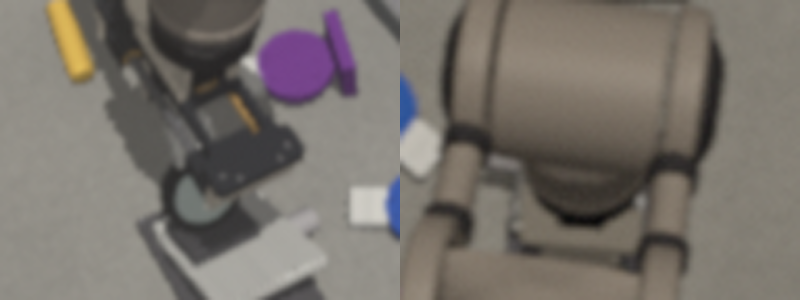

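Request:
arm_command(deltas=[[0,0.012,0.001,0],[0,0,0,0],[0,0,0,0],[0,0,0,0],[0,0,0,0]], claw=155)

```text
time: 10.7
tool_pos: [613.1, -5.4, 127.2]
tcp_rot: [-1.57, 0.0, -1.657]
contact_force: [0.8, -1.5, 0.1]
grip_width: 56.2
```

Request:
arm_command(deltas=[[0,0,0,0],[0,0,0,0],[0,0,0,0]], claw=170)

```text
time: 11.0
tool_pos: [612.8, -5.4, 126.8]
tcp_rot: [-1.571, 0.0, -1.657]
contact_force: [-2.7, 0.3, 1.8]
grip_width: 33.1
```

Request:
arm_command(deltas=[[0,0.003,-0.002,0],[0,0,0,0]])

```text
time: 11.2
tool_pos: [610.6, -5.2, 123.3]
tcp_rot: [-1.571, 0.0, -1.657]
contact_force: [0.0, -0.6, -0.0]
grip_width: 31.2
```

Request:
arm_command(deltas=[[0,0,0,0],[0,-0.002,0.002,0],[0,-0.002,0.002,0],[0,0,0,0]], claw=190)

```text
time: 11.6
tool_pos: [616.2, -5.9, 129.7]
tcp_rot: [-1.567, -0.0, -1.658]
contact_force: [-1.4, -1.5, 6.9]
grip_width: 25.5
```

Request:
arm_command(deltas=[[0,-0.003,0.003,0],[0,-0.003,0.003,0],[0,-0.003,0.003,0],[0,0,0,0]], claw=215)

```text
time: 12.0
tool_pos: [625.6, -6.8, 139.2]
tcp_rot: [-1.566, -0.0, -1.658]
contact_force: [-0.1, 0.2, 7.5]
grip_width: 20.8
```

Request:
arm_command(deltas=[[0,-0.004,0.003,0],[0,-0.004,0.002,0],[0,-0.004,0,0],[0,0,0,0]], claw=255)

```text
time: 12.4
tool_pos: [628.7, -6.8, 148.7]
tcp_rot: [-1.571, 0.0, -1.657]
contact_force: [0.8, -0.4, -1.9]
grip_width: 14.1
```

The opening went to 14.1 mm, so the block is flat between the pads. I raise it and check.

Request:
arm_command(deltas=[[0,-0.02,0,0],[0,-0.025,0,0],[0,-0.025,0,0],[0,-0.02,-0.01,0],[0,0,0,0]])

```text
time: 12.9
tool_pos: [619.3, -5.9, 241.5]
tcp_rot: [-1.566, -0.0, -1.657]
contact_force: [0.9, -0.4, -2.6]
grip_width: 13.9
```

```bash
python3 look.py a4 "(225,155,345,245)" "(200,115,296,187)"
```

```text
{'time': np.float64(12.9), 'tool_pos': array([619.31,  -5.88, 241.47]), 'tcp_rot': array([-1.57, -0.  , -1.66]), 'contact_force': array([ 0.89, -0.41, -2.61]), 'grip_width': np.float64(13.91)}
```

View pics/a4.png

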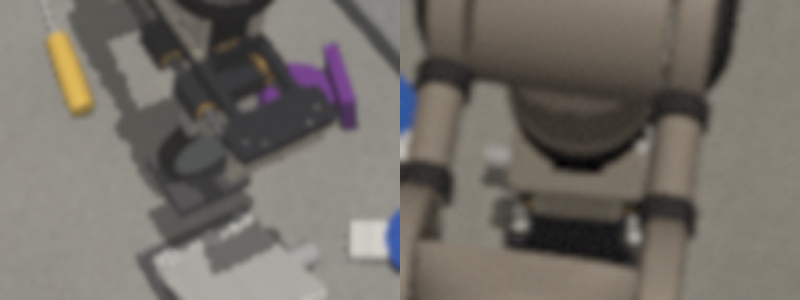

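Held upright and clear of the stage. I carry it to the tray at this height.

Request:
arm_command(deltas=[[-0.02,0,-0.008,0],[-0.0413,0,-0.0166,0],[-0.0413,0,-0.0166,0],[-0.0413,0,-0.0166,0],[-0.0413,0,-0.0166,0]])

```text
time: 13.5
tool_pos: [559.6, 186.4, 236.5]
tcp_rot: [-1.574, -0.001, -1.658]
contact_force: [0.6, -0.3, -2.4]
grip_width: 13.9
```

Request:
arm_command(deltas=[[-0.0413,0,-0.0166,0],[-0.0413,0,-0.0166,0],[-0.0413,0,-0.0166,0],[-0.02,0,-0.008,-3.8],[0,0,0,0]])

```text
time: 14.0
tool_pos: [513.7, 336.3, 236.3]
tcp_rot: [-1.574, -0.001, -1.586]
contact_force: [-0.2, -1.1, -2.1]
grip_width: 13.9
```

```bash
cat > m2.py <<'E'
from fit import *
o=bot.get_obs();print(o["tool_pos"],o["tcp_rot"],o["contact_force"])
p=vision.capture("scene");q=vision.capture("top");T=o["tool_pos"];yaw=o["tcp_rot"][2]+np.pi/2
for c in(p,q):
    for n in("lens_mid","spare"):
        for d in vision.find_in(c,n)[:4]: 
            w=world(c,d["xyz"])
            if abs(w-T)[:2].max()<150: print(n,w,d["confidence"])
v=[]
for c in(p,q):
    m=pick(c,"lens_mid",[T[0],T[1],T[2]-42])
    if m is not None and m.sum()>60: v.append((c,m))
def mod(x):
    return lens([x[0],x[1],x[2],yaw],x[3])[:2]
for vv in [v]+([[a] for a in v] if len(v)>1 else []):
    x,f=fit(vv,mod,[T[0],T[1],T[2]-37,0],[5,5,8,.1]);print(x,f)
save(p,"pics/p5.png",(250,60,430,195),4)
E
python3 m2.py
```

```text
[513.706 336.3   236.28 ] [-1.574 -0.001 -1.586] [-0.171 -1.111 -2.146]
lens_mid [520.42  324.285 172.361] 0.67
lens_mid [506.944 311.33  147.014] 0.9
spare [621.195 321.632  18.041] 0.91
lens_mid 17 off 7.5 n 581 0.69
lens_mid 18 off 7.7 n 395 0.93
[512.316 333.895 195.977  -0.067] 0.40774430614116897
[512.128 334.016 194.901  -0.028] 0.14361389052383755
[517.675 359.663 121.215  -0.135] 0.2017578905313624
```

View pics/p5.png

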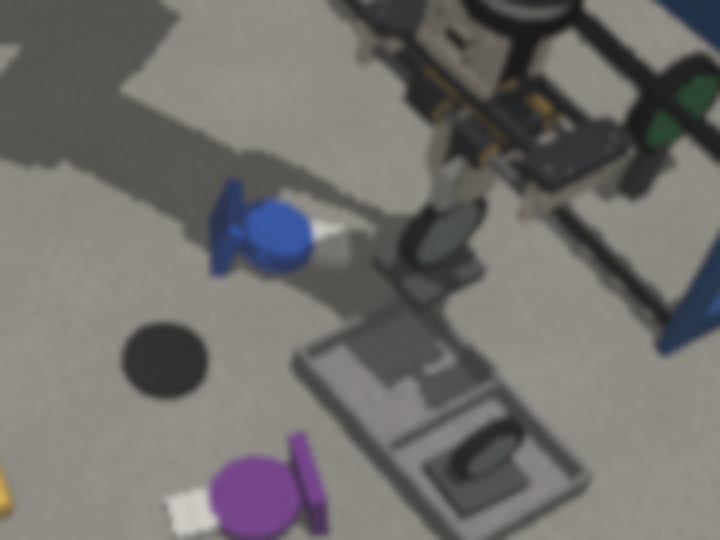

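Scene fit: lens mid is at (512,334,195), about 41 mm below the TCP, and nearly over the target (515,334.5). Floor contact is expected at TCP z≈104. Lowering now.

Request:
arm_command(deltas=[[0.001,0.025,0.002,0],[0,0.03,0,0],[0,0.03,0,0],[0,0.025,0,0],[0,0,0,0]])

```text
time: 14.9
tool_pos: [515.8, 330.7, 125.1]
tcp_rot: [-1.578, -0.003, -1.592]
contact_force: [-1.4, -0.0, -2.7]
grip_width: 13.9
```

Request:
arm_command(deltas=[[0,0.004,0,0],[0,0.002,0,0],[0,0,0,0]])

```text
time: 15.2
tool_pos: [518.2, 332.5, 123.9]
tcp_rot: [-1.569, 0.001, -1.591]
contact_force: [-0.9, -0.4, -3.2]
grip_width: 13.6
```

Request:
arm_command(deltas=[[-0.003,0.004,-0.001,0],[0,0.004,0,0],[0,0.003,0,0],[0,0,0,0]])

```text
time: 15.6
tool_pos: [516.3, 335.2, 111.1]
tcp_rot: [-1.572, -0.001, -1.591]
contact_force: [-0.3, 0.4, -1.8]
grip_width: 13.7
```

Request:
arm_command(deltas=[[0,0.002,0,0],[0,0.002,0,0],[0,0,0,0]])

```text
time: 15.9
tool_pos: [516.5, 335.3, 107.4]
tcp_rot: [-1.571, -0.0, -1.591]
contact_force: [-0.3, -0.4, -2.2]
grip_width: 13.7
```

Request:
arm_command(deltas=[[0,0.002,0,0],[0,0,0,0]])

```text
time: 16.1
tool_pos: [516.8, 335.3, 105.7]
tcp_rot: [-1.571, 0.0, -1.591]
contact_force: [-0.2, 0.3, -1.4]
grip_width: 13.5
```

Request:
arm_command(deltas=[[0,0.002,0,0],[0,0,0,0]])

```text
time: 16.3
tool_pos: [517.0, 335.3, 105.5]
tcp_rot: [-1.569, 0.0, -1.591]
contact_force: [-2.7, -2.3, 9.0]
grip_width: 13.5
```

Contact at TCP z 105.5, with about 11 N on the foot, as predicted. Releasing.

Request:
arm_command(deltas=[[0,0,0,0],[0,0,0,0],[0,0,0,0],[0,0,0,0],[0,0,0,0]], claw=0)

```text
time: 16.8
tool_pos: [516.7, 335.4, 103.6]
tcp_rot: [-1.571, -0.0, -1.591]
contact_force: [0.2, -0.9, -0.8]
grip_width: 49.2
```

Request:
arm_command(deltas=[[0,0,0,0],[0,0,0,0],[0,0,0,0],[0,0,0,0],[0,0,0,0]])

```text
time: 17.3
tool_pos: [516.7, 335.4, 103.7]
tcp_rot: [-1.571, 0.0, -1.591]
contact_force: [-0.2, 0.5, 0.6]
grip_width: 88.5
```

Request:
arm_command(deltas=[[0,-0.02,0,0],[0,-0.04,0,0],[0,-0.04,0,0],[0,-0.04,0,0],[0,-0.04,0,0]])

```text
time: 17.8
tool_pos: [516.4, 335.2, 285.5]
tcp_rot: [-1.571, 0.0, -1.591]
contact_force: [0.1, 0.9, 0.2]
grip_width: 91.6
```

Request:
arm_command(deltas=[[0.045,0,0,0],[0.045,0,0,0],[0.045,0,0,0],[0.045,0,0,0],[0.045,0,0,0]])

```text
time: 18.3
tool_pos: [511.7, 108.7, 283.9]
tcp_rot: [-1.57, 0.0, -1.591]
contact_force: [1.3, -0.4, 0.3]
grip_width: 91.8
```

```bash
cat > m3.py <<'E'
from fit import *
p=vision.capture("scene");q=vision.capture("top")
w=[515,334,60];v=[]
for c in(p,q):
    m=pick(c,"lens_mid",w)
    if m is not None: v.append((c,m))
x,f=fit(v,lambda x:lens([x[0],x[1],x[2],-.02],x[3]),[515,334,63,0],[6,6,5,.08]);print(x,f)
for c in(p,q): print([world(c,d["xyz"]) for d in vision.find_in(c,"spare")[:2]])
f=lambda c,x:cv2.resize(c["img"][x[1]:x[3],x[0]:x[2],::-1],(400,300),interpolation=cv2.INTER_CUBIC)
cv2.imwrite("pics/f.png",np.vstack([np.hstack([f(p,(300,110,420,200)),f(q,(100,140,196,212))]),np.hstack([f(p,(110,222,230,312)),f(q,(305,155,401,227))])]))
E
python3 m3.py
```

```text
lens_mid 19 off 3.8 n 528 0.59
lens_mid 20 off 3.7 n 175 0.57
[515.769 336.989  61.582   0.012] 0.6998544860900953
[array([632.99 , 316.579,  19.207])]
[]
```

View pics/f.png

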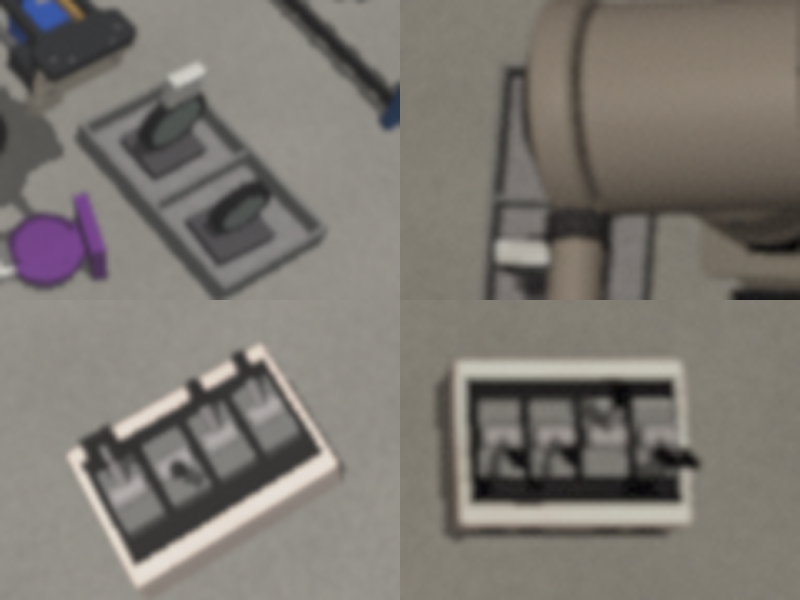

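```bash
python3 -c "
from h import *
job.close_job()"
```

```text
the job is handed in; nothing more can be done
```

The lamp is off and the lens mount stands upright in the empty half of the tray. I handed the job in at about 18.4 s on the robot clock. The hand-in gives no verdict.

**Lamp:** I pulled the wide-paddle lever towards the robot with the closed fingers until the force rose to 17.6 N at its stop. The pictures afterwards show it leaning to the robot, with the other three switches looking unmoved.

**Lens:** The gripper can only point down, so I closed on the tilted grip block while rising. That turned the mount upright between the pads, and the opening settled at 14 mm. I lowered it until it touched down with about 11 N, then let go and moved away.

**Final checks:** The last fit puts the lens centre at (516, 337, 62) mm with a lean of 0.01 rad. The tray half's centre is about (515, 334), and the lens centre should sit at z = 63. The spare still stands where it was, matching its first reading from the same camera (633, 316), and the tool shows no contact force.

**Weak or conflicting checks:**
- In the final pictures the arm hid much of the tray from the top camera. The last fit has a poor score (cost 0.70 over two views), so I relied mainly on the scene picture and the touchdown height.
- In the fit while carrying the lens over the tray, the top view disagreed with the scene view. I went with the scene view, and contact came within about 2 mm of the height it predicted.
- The grip force was not measured; it is fixed at about 30 N, below the 40 N limit but above the suggested 20 N.

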